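# Clamp a drilled bar in the bench jig with its slip-clutch screw

## Task

Lay the short drilled steel bar flat in the channel of the bench clamp jig, slide it under the clamp screw and press it home against the screw of the end stop, with a light but definite push, not a hard one. Then tighten the screw clockwise by its small ratchet cap on top (not by the wider sleeve under it), regripping as needed, until the foot bears on the bar and the slip clutch has clicked about four times; stop there, let go and leave the bar clamped. Leave the loose bearing and gear where they are.

Things in the scene. Friction and masses are not known exactly. Their poses are not given: they have to be found in the camera images.
- drilled_bar: The workpiece: flat bright steel bar 170 long (its x) x 26 wide (y) x 12 mm thick (z), about 0.4 kg, with two 9 mm holes at x = -30 and +30 mm. Origin at the centre of its underside. Starts flat on the bench. Either end may go to the stop. Grip it firmly across its width about 50 mm from its middle, on the end away from the stop, so that the gripper clears the clamp head.
- clamp_jig: Bench clamp jig, fixed. Origin on its underside, straight below the screw axis; x points along the channel to the end stop, z up. Aluminium base plate x = -165 to +76, y = -35 to +35 mm; the bar lies on its top face, z = 16 mm. Behind the stop a grey post (x = 54 to 76 mm). With the bar home, its origin is at x = -46 to -72 (as the stop screw is set), y = 0, z = 16 mm of this frame.
- channel (a point): Middle of the channel's open mouth, on the base's top face: x = -34, y = 0, z = 16 mm of the jig, same axes. Two guide rails 8 mm high, 29 mm apart (1.5 mm play each side of the bar), run from 14 mm past this point to the stop block, 75 mm past it; between them the mouth is flared. The clamp head overhangs the rails, so lay the bar on the base short of this point and slide it in along x.
- end_stop: Steel stop block fixed to the jig between the rails, 13 x 29 x 18 mm. Origin at the middle of the lower edge of its face towards the bar: x = +41, y = 0, z = 16 mm of the jig, same axes. From that face an adjustable stop screw, 11 mm across, sticks out by 2 to 28 mm (set differently each time, not measured): the bar's end is to press on it with over 3 N (5 to 10 is right); over 15 N is ramming.
- spindle_foot: Round steel foot of the screw, 18 mm across, on the screw axis below the clamp head, a nose of 20 mm radius from z = 56 to 85 mm over the bench. Origin at the centre of its underside; moves only down, 2.5 mm per rad of the sleeve. Starts 2 to 4.8 mm above the top of a bar in the jig. When the clutch slips it presses with about 16 N, and the screw keeps that when let go.
- feed_sleeve (a joint): Angle (rad) of the screw's knurled sleeve, a disc 42 mm across, z = 86 to 100 mm over the bench, under the cap. Grows clockwise seen from above (tightening), 2.5 mm of foot travel per rad. Starts at 0.5 to 1.6, takes about 0.05 N m to turn, stops when the foot meets the bar at about 2.4. Turned directly it bypasses the clutch and overloads the bar.
- ratchet_cap (a joint): Slip of the clutch: angle (rad) of the cap relative to the sleeve, 0 at the start; grows when the cap turns clockwise seen from above while the sleeve stands still. One click per 30 degrees (0.52 rad) of slip. Up to about 0.09 N m the cap carries the sleeve along, in both directions; above that it slips, smoothly, at that torque.
- cap_top (a point): Centre of the top of the dark ratchet cap, on the screw axis, 128.5 mm over the bench; it stays at this height. The cap is a ribbed cylinder 27 mm in diameter that reaches 25 mm down from this point (then the wider sleeve). Turning it clockwise seen from above tightens the screw.
- bearing: Loose ball bearing, 52 mm across, 15 mm high, a bystander. Origin at the centre of its underside.
- gear: Loose dark ring gear, 70 mm across, 36 mm high, a bystander. Origin at the centre of its underside.

How it is judged:
By the outcome, as a careful person would: the job done as asked, in the order asked, and still so for the second after the job is handed in, with the robot touching nothing.
It also fails if it takes over 72 s, if anything falls off the work surface, if the arm or the gripper's body presses on something with over 40 N, if the wrist force passes 120 N, or if a joint passes its speed limit or range.

## Robot

A 6-joint arm with a two-finger parallel gripper is mounted at the origin on a cart in front of the work surface, level with it; the furniture and walls round the work are solid. World frame = base frame: x ahead of the robot, y to its left, z up, the work surface at z = 0. Lengths are in m, angles in degrees, forces in N, time in s.
With the tool pointing down it reaches from about 0.325 to 0.925 m from the base axis. Payload 3.1 kg.
Tool frame: the origin (TCP) lies on the centre line of the jaws, within the pads' length; the fingertips stand manip.finger_overhang ahead of it and the grasp point (between the pads) lies 8 mm behind it (manip.finger_overhang is the distance from the TCP to the fingertips, in m); z points along the fingers, y is the line along which they close (so a half turn about z gives the same grasp; the last joint's range is limited). The gripper opens to 85 mm and grips with 20 to 120 N. Pads are 22 mm wide; open, the fingers measure 114 mm over their backs; the gripper's body (76 mm by 85 mm) begins 54 mm behind the grasp point. The pads swing forward as they close: fully open they stand 13 mm farther back than shut.
Start: joints at [-76.902, 12.427, 92.441, -0, 75.132, -6.429], TCP at [0.209, -0.589, 0.242] pointing down, gripper open.
Joint ranges: [-157.48, 157.48], [-44.54, 120.13], [17.64, 146.25], [-64.5, 244.5], [7.68, 150.69], [-147.95, 147.95]. Speed limits (degrees/s): [159.86, 159.86, 180, 180, 180, 180].

## Interface

Orientations are given as [roll, pitch, yaw] about the fixed x, y, z axes, in that order (R = Rz(yaw) Ry(pitch) Rx(roll)).
In Python, from rig import manip gives the robot as it stands.
- The arm moves only by the shell command python3 -m jog 'ROWS' [FORCE]. ROWS is a JSON object of lists of equal length, an entry for each row: "translation": the shift along the tool's x, y, z in m, a list of three; "delta_rot": the turn, a rotation vector about the tool's x, y, z in rad, a list of three; "fingers": the opening, from 0 (shut) to 1 (fully open). A call has 1 to 10 rows; each row shifts and turns the commanded pose from where the row before left it, along the tool's axes as they then stand; what a row does not reach is not made up. A row lasts 1/12 s, in which the tool goes at most 41.7 mm and 7.16 degrees, less where a joint would pass 70% of its speed; a pose out of reach is approached as far as the arm can. A call is refused whole if a number of a shift passes 0.0417 or a number of a turn 0.125, either way. A call with a gripper value outside its range is refused whole. The fingers move at their own pace and stop on an object; FORCE is the grip in N (left out, the last holds). Time passes only in rows, so rows that do not move let the fingers close. It gives the time, the measured TCP pose, the force, the opening and the grip force at its end, in the units of the state.
- manip.get_state(): the state, without advancing time (a new reading comes with each control period).
- manip.capture(name): name is "scene" or "top" or "wrist"; returns (picture, depth): 480x640x3 uint8, blue, green, red; 480x640 float32, m along the optical axis (not along the pixel's ray), 0 where there is no reading.
- manip.calibration(name): a dict with "fx", "fy", "cx", "cy" (pixels), "rvec" (rotation vector, rad) and "tvec" (3), from world to camera coordinates, as OpenCV has them; the wrist camera has in their place "tool_from_camera" (4x4, takes a point from camera to tool coordinates, whose origin is the TCP and whose axes are the flange's). Camera axes: x right, y down, z forward; pixel columns grow to the right and rows downward; lengths in m; the calibration is good to about 2 mm. A picture is of the moment at which its call begins: read the wrist's pose just before it. calibration takes no time and is no camera call.
- manip.finish_job(): hands the job in; it is judged then, once.
The state is a dict: "t": time; "q": joint angles; "joint_velocities": joint speeds; "joint_efforts": joint torques, N m; "ee_pos": TCP position; "tool_rot": TCP orientation; "wrist_force": force on the tool from outside, world axes, zero at the start; "torque": the same for the moment, N m; "finger_gap": finger opening in m; "gripper_force": force on a finger pad.
Only numpy, scipy, OpenCV 4.12 (cv2) and the standard library are available. Lean on these libraries where they do the work, as an engineer would, in place of code of your own. Each camera call takes 0.05 s, during which the arm holds its last target. There are 200 camera calls.

## Working session

There is one attempt and no reset: what is moved stays moved. The work goes in short steps, Python scripts to look and compute and a shell command to move; the robot and the scene stay as the last step left them, time stands still between calls to the robot, and variables do not carry over. Pictures are saved under pics/ and viewed, at most 10 in all, crops included, and the job is handed in when it is done.

```bash
ls; mkdir -p pics
python3 - <<'E'
from rig import manip
import cv2,numpy as np
print(manip.get_state(), manip.finger_overhang)
for n in ("scene","top"):
    p,d=manip.capture(n); cv2.imwrite(f"pics/{n}0.png",p); np.save(f"pics/{n}0.npy",d)
    print(n,manip.calibration(n))
print(manip.calibration("wrist"))
E
```

```text
pics
{'t': 0.0, 'q': array([-7.69022121e+01,  1.24781029e+01,  9.25296645e+01,  7.21514217e-04,
        7.51319461e+01, -6.42891533e+00]), 'joint_velocities': array([-0.06359251, -0.04425984, -0.04794459,  0.10631859,  0.02907969,
        0.06180969]), 'joint_efforts': array([ 3.69600675e-04, -3.96842551e+01, -3.03853405e+01, -2.84077385e-05,
        9.62586404e-03, -1.56041446e-07]), 'ee_pos': array([ 0.20874279, -0.58826414,  0.24094287]), 'tool_rot': array([-1.79861243e+02, -1.63362878e-02,  1.95264975e+01]), 'wrist_force': array([-0.89821164, -0.24715193,  0.29699796]), 'torque': array([0.00864351, 0.06711571, 0.04566254]), 'gripper_force': 0.0, 'finger_gap': 0.08541876311950854} 0.011
scene {'fx': 468.8493483259355, 'fy': 468.8493483259355, 'cx': 321.4142160770349, 'cy': 241.71993228866654, 'rvec': array([ 0.74512301, -2.6221258 ,  1.08368365]), 'tvec': array([0.40255512, 0.29398732, 0.72382869])}
top {'fx': 484.87229333603653, 'fy': 484.87229333603653, 'cx': 314.3777999929977, 'cy': 239.47314024371127, 'rvec': array([ 2.06716945, -2.15055236,  0.22554162]), 'tvec': array([-0.02520182,  0.50006584,  0.85168068])}
{'fx': 384.7009561929309, 'fy': 384.7009561929309, 'cx': 320.93937034704527, 'cy': 241.99628398469585, 'tool_from_camera': array([[ 1.04415083e-04, -9.65398665e-01, -2.60778464e-01,
         6.59121842e-02],
       [ 9.99999694e-01,  3.03108237e-04, -7.21705438e-04,
         2.90787769e-04],
       [ 7.75777566e-04, -2.60778309e-01,  9.65398400e-01,
        -1.30893098e-01],
       [ 0.00000000e+00,  0.00000000e+00,  0.00000000e+00,
         1.00000000e+00]])}
```

View pics/top0.png

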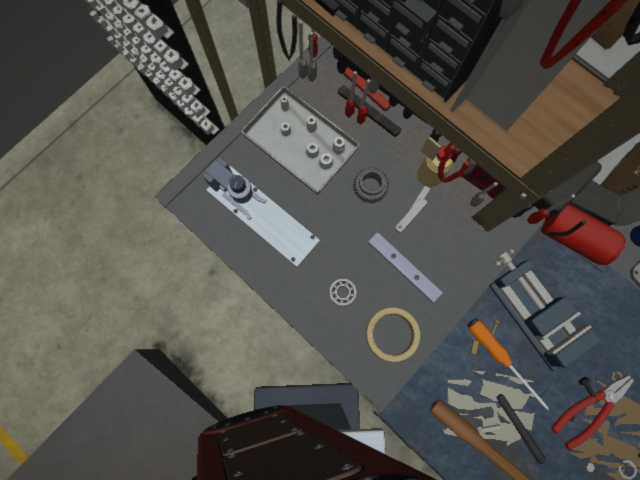

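View pics/scene0.png

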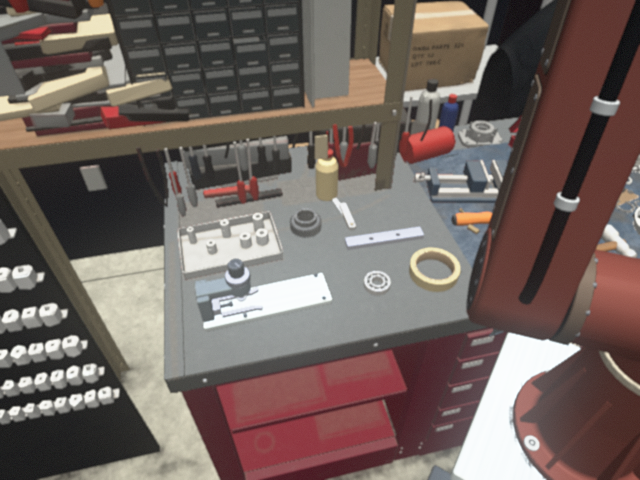

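The top view shows the bar at about (405,267), the jig plate from (210,185) to (310,250) with the cap at about (240,185), the bearing at (343,292) and the gear at (371,184). The scene view agrees: cap at (237,268), bar at (385,237).

```bash
cat > h.py <<'E'
import numpy as np,cv2
from rig import manip
from scipy.spatial.transform import Rotation as R
def cam(n,st=None):
    c=manip.calibration(n); K=np.array([[c["fx"],0,c["cx"]],[0,c["fy"],c["cy"]],[0,0,1]])
    if n=="wrist":
        st=st or manip.get_state(); T=np.eye(4); T[:3,:3]=R.from_euler("xyz",st["tool_rot"],degrees=True).as_matrix(); T[:3,3]=st["ee_pos"]
        W=T@c["tool_from_camera"]; return K,W[:3,:3],W[:3,3]
    M=R.from_rotvec(c["rvec"]).as_matrix(); return K,M.T,-M.T@c["tvec"]
def cast(C,uv,z):
    K,Rw,o=C; uv=np.atleast_2d(uv).astype(float)
    d=(Rw@np.linalg.inv(K)@np.c_[uv,np.ones(len(uv))].T).T
    return o+d*((z-o[2])/d[:,2])[:,None]
def cloud(C,d):
    K,Rw,o=C; v,u=np.mgrid[:480,:640]; 
    p=np.stack([(u-K[0,2])/K[0,0]*d,(v-K[1,2])/K[1,1]*d,d],-1); return p@Rw.T+o
def blobs(mask,amin):
    n,l,s,c=cv2.connectedComponentsWithStats(mask.astype(np.uint8)); return [(l==i) for i in range(1,n) if s[i,4]>amin]
def rect(C,m,z):
    "min-area rectangle of the mask cast on plane z"
    c=max(cv2.findContours(m.astype(np.uint8),cv2.RETR_EXTERNAL,cv2.CHAIN_APPROX_NONE)[0],key=len)[:,0]
    P=cast(C,c,z)[:,:2]; (x,y),(a,b),t=cv2.minAreaRect((P*1000).astype(np.float32))
    if a<b: a,b,t=b,a,t+90
    return np.round([x,y,a,b,(t+90)%180-90],1)
E
python3 - <<'E'
from h import *
for n in ("top","scene"):
    C=cam(n); p=cv2.imread(f"pics/{n}0.png"); d=np.load(f"pics/{n}0.npy"); P=cloud(C,d)
    reg=(P[...,2]>-.02)&(P[...,2]<.2)&(d>0)
    g=p.max(2); print(n,"cam",C[2])
    for pt in ([(405,267),(390,255),(300,245),(239,183)] if n=="top" else [(385,240),(400,238),(300,293),(236,266)]):
        print(pt,p[pt[1],pt[0]],P[pt[1],pt[0]].round(4))
    for m in blobs((g>(140))&reg,150):
        v,u=np.nonzero(m); z=np.median(P[m][:,2]); print(int(u.mean()),int(v.mean()),m.sum(),"z",z.round(4), rect(C,m,.012),rect(C,m,.016))
E
```

```text
top cam [ 0.30760593 -0.04092094  0.9379579 ]
(405, 267) [166 150 145] [ 0.4465 -0.2179  0.011 ]
(390, 255) [152 139 135] [ 0.4711 -0.1905  0.0115]
(300, 245) [196 189 179] [ 0.4966 -0.0168  0.0176]
(239, 183) [79 71 65] [0.5891 0.0835 0.1281]
320 127 708 z 0.0017 [749.7 -57.4 190.5  30.3  45.9] [747.8 -57.4 189.7  30.1  45.9]
292 145 3364 z 0.0014 [704.4 -15.3 194.   98.1  45.3] [702.7 -15.4 193.2  97.7  45.3]
270 222 3204 z 0.0154 [562.7  56.5 240.1  69.   47.4] [561.6  56.1 239.1  68.7  47.4]
413 209 381 z 0.0092 [ 560.6 -245.3  107.9   20.7  -38.5] [ 559.6 -244.5  107.5   20.6  -38.5]
405 266 1055 z 0.011 [ 447.9 -217.   168.5   24.9   43.4] [ 447.3 -216.3  167.8   24.8   43.4]
538 286 231 z 0.0367 [ 399.1 -469.5   66.4   12.5   30.7] [ 398.7 -467.7   66.2   12.4   30.7]
342 292 216 z 0.014 [404.1 -94.8  47.9  47.7  87.7] [403.6 -94.6  47.7  47.5  87.7]
516 301 244 z 0.0365 [ 372.5 -423.3   67.2   13.7   30.6] [ 372.2 -421.6   66.9   13.6   30.6]
393 334 774 z 0.0236 [ 320.7 -185.7   96.8   96.2   41.8] [ 320.6 -185.    96.4   95.8   41.8]
558 331 225 z 0.0388 [ 314.9 -503.5   92
[... 1022 characters left out ...]
5   45.1] [ 389.3 -645.2  342.4  242.1   45.1]
309 267 45484 z 0.0005 [ 573.4 -200.7  724.1  628.1   45. ] [ 571.2 -196.9  720.   624.6   45. ]
452 189 334 z 0.0336 [ 385.8 -441.9   94.4   55.7   49.7] [ 384.6 -436.8   93.8   55.4   49.7]
626 198 207 z 0.011 [  18.5 -624.4   84.1   37.9   74.3] [  19.4 -618.2   83.6   37.7   74.3]
619 241 701 z 0.0316 [  12.9 -473.   113.9   72.4   86.1] [  13.9 -467.7  113.3   72.    86.1]
22 275 362 z 0.0526 [1007.5  264.8   70.3   36.7  -34.8] [1002.9  265.9   69.9   36.5  -34.8]
4 279 220 z 0.0504 [1031.5  285.2   73.3   20.5  -29.4] [1026.7  286.3   72.9   20.4  -29.4]
511 416 9743 z 0.0002 [ 92.3  12.1 288.6 186.  -76.5] [ 92.8  14.7 286.9 185.  -76.5]
```

```bash
python3 -m jog '{"translation":[[0,0,0],[0,0,0],[0,0,0],[0,0,0],[0.0316,-0.0088,0.005],[0.0316,-0.0088,0.005],[0.0316,-0.0088,0.005],[0.0316,-0.0088,0.005],[0.0316,-0.0088,0.005],[0.0316,-0.0088,0.005]],"delta_rot":[[0,0,-0.104],[0,0,-0.104],[0,0,-0.104],[0,0,-0.104],[0,0,0],[0,0,0],[0,0,0],[0,0,0],[0,0,0],[0,0,0]],"fingers":[1,1,1,1,1,1,1,1,1,1]}'
python3 -m jog '{"translation":[[0.0316,-0.0088,0.005],[0.0316,-0.0088,0.005],[0.0316,-0.0088,0.005],[0.0316,-0.0088,0.005],[0.0316,-0.0088,0.005],[0.0316,-0.0088,0.005],[0,0,0],[0,0,0],[0,0,0]],"delta_rot":[[0,0,0],[0,0,0],[0,0,0],[0,0,0],[0,0,0],[0,0,0],[0,0,0],[0,0,0],[0,0,0]],"fingers":[1,1,1,1,1,1,1,1,1]}'
python3 - <<'E'
from h import *
st=manip.get_state(); C=cam("wrist",st); p,d=manip.capture("wrist"); cv2.imwrite("pics/w1.png",p)
P=cloud(C,d); g=p.max(2); reg=(d>0)&(P[...,2]>.004)&(P[...,2]<.03)
for m in blobs((g>120)&reg,400): 
    v,u=np.nonzero(m); print(int(u.mean()),int(v.mean()),m.sum(),P[m][:,2].mean(),rect(C,m,.012))
E
```

```text
t: 0.93
ee_pos: [0.3108, -0.4187, 0.2115]
tool_rot: [-179.9, -0.0, 43.3]
wrist_force: [0.1, -0.1, 0.2]
finger_gap: 0.0851
gripper_force: 0.0
t: 1.68
ee_pos: [0.4119, -0.252, 0.1821]
tool_rot: [-180.0, 0.0, 43.4]
wrist_force: [1.1, -0.1, -0.4]
finger_gap: 0.0854
gripper_force: 0.0
321 147 7442 0.011131260425919375 [ 448.5 -218.   168.6   25.9   43.5]
157 86 2755 0.013667479023865295 [403.7 -95.2  52.4  51.7 -72.9]
441 73 2861 0.009905771834255984 [ 555.  -239.9   90.8   20.7  -43.2]
177 244 4677 0.023698063721143532 [ 316.3 -183.1  102.4   99.8  -42.5]
275 372 9046 0.010607537600706415 [ 291.6 -323.9  181.6  101.4  -38.5]
415 376 571 0.0233490553258632 [ 365.2 -410.6   90.9    8.8   31.8]
```

View pics/w1.png

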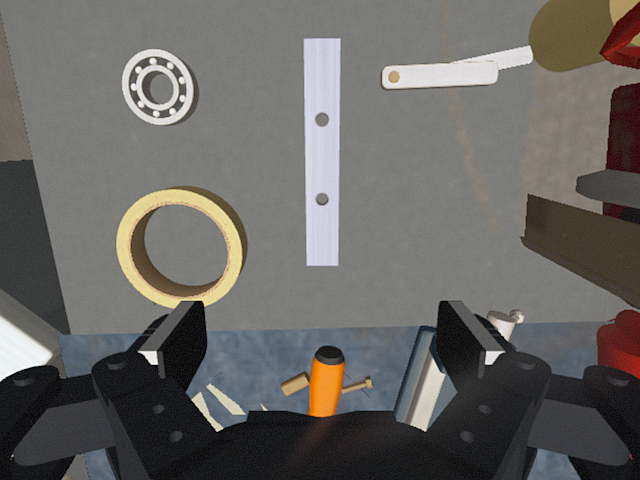

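The wrist view shows the bar upright at columns 303–340, rows 38–265, centred under the jaws' line and agreeing with the top view. I'll descend and grip it.

```bash
python3 -m jog '{"translation":[[0,0,0.0278],[0,0,0.0278],[0,0,0.0278],[0,0,0.0278],[0,0,0.0278],[0,0,0.0278],[0,0,0],[0,0,0],[0,0,0]],"delta_rot":[[0,0,0],[0,0,0],[0,0,0],[0,0,0],[0,0,0],[0,0,0],[0,0,0],[0,0,0],[0,0,0]],"fingers":[0.7,0.7,0.7,0.7,0.7,0.7,0.7,0.7,0.7]}' 80
python3 -m jog '{"translation":[[0,0,0],[0,0,0],[0,0,0],[0,0,0],[0,0,0],[0,0,0],[0,0,0],[0,0,0]],"delta_rot":[[0,0,0],[0,0,0],[0,0,0],[0,0,0],[0,0,0],[0,0,0],[0,0,0],[0,0,0]],"fingers":[0,0,0,0,0,0,0,0]}' 80
```

```text
t: 2.48
ee_pos: [0.4127, -0.2535, 0.0168]
tool_rot: [179.9, -0.0, 43.3]
wrist_force: [-0.2, -0.5, -0.1]
finger_gap: 0.0598
gripper_force: 0.0
t: 3.15
ee_pos: [0.4133, -0.253, 0.0178]
tool_rot: [179.8, 0.0, 43.4]
wrist_force: [-1.6, 1.2, 7.1]
finger_gap: 0.0229
gripper_force: 78.2
```

```bash
python3 -m jog '{"translation":[[0,0,-0.01],[0,0,-0.02],[0,0,-0.025],[0,0,-0.025],[0.0214,-0.0142,0],[0.0214,-0.0142,0],[0.0214,-0.0142,0],[0.0214,-0.0142,0]],"delta_rot":[[0,0,0],[0,0,0],[0,0,0],[0,0,0],[0,0,0],[0,0,0],[0,0,0],[0,0,0]],"fingers":[0,0,0,0,0,0,0,0]}'
python3 -m jog '{"translation":[[0.0214,-0.0142,0],[0.0214,-0.0142,0],[0.0214,-0.0142,0],[0.0214,-0.0142,0],[0,0,0],[0,0,0],[0,0,0],[0,0,0]],"delta_rot":[[0,0,0],[0,0,0],[0,0,0],[0,0,0],[0,0,-0.07],[0,0,0],[0,0,0],[0,0,0]],"fingers":[0,0,0,0,0,0,0,0]}'
python3 - <<'E'
from h import *
st=manip.get_state(); print(st["wrist_force"],st["torque"],st["ee_pos"],st["tool_rot"])
p,d=manip.capture("wrist"); cv2.imwrite("pics/w2.png",p); np.save("pics/w2.npy",d)
np.save("pics/w2s.npy",np.r_[st["ee_pos"],st["tool_rot"]])
E
```

```text
t: 3.82
ee_pos: [0.4345, -0.1505, 0.0957]
tool_rot: [-180.0, 0.0, 43.3]
wrist_force: [0.9, 0.8, -3.1]
finger_gap: 0.0226
gripper_force: 79.1
t: 4.48
ee_pos: [0.458, -0.0521, 0.0954]
tool_rot: [-180.0, 0.0, 47.3]
wrist_force: [-0.0, -0.7, -4.7]
finger_gap: 0.0227
gripper_force: 79.2
[-0.0491252  -0.66433578 -4.7321608 ] [-0.17812217  0.13572548  0.00330617] [ 0.45804843 -0.0520854   0.09543702] [-1.79980594e+02  3.45256801e-02  4.72788903e+01]
```

View pics/w2.png

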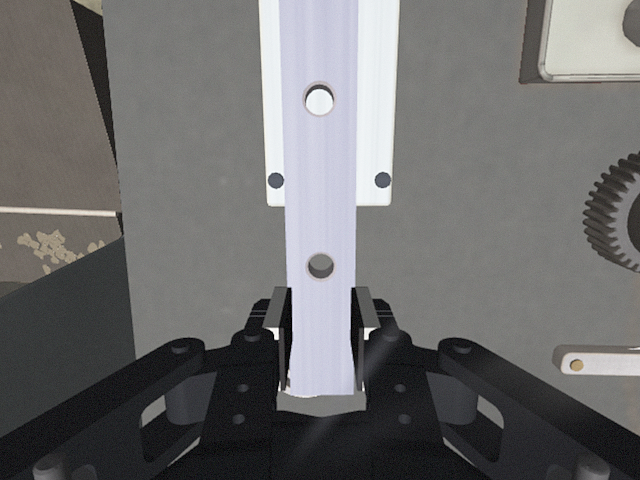

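The wrist view shows the held bar (columns 278–358 at the top, 288–356 by the jaws) over the white base plate (edges at columns 260–398, rear edge at row 205). The plate centre appears a few mm to tool +y. I'll work out the offset.

Run:
```python
from h import *
p=cv2.imread("pics/w2.png").astype(int); d=np.load("pics/w2.npy"); s=np.load("pics/w2s.npy"); st=dict(ee_pos=s[:3],tool_rot=s[3:])
C=cam("wrist",st); P=cloud(C,d); g=p.max(2)
print(p[150,270],p[150,300],p[150,380],p[250,300],p[150,290])
print("bar z along rows",[P[r,300:345,2].mean().round(4) for r in (20,60,150,200,235)],"base z",P[50,268:275,2].mean(),P[50,375:390,2].mean())
sat=p[...,0]-p[...,2]
E={k:[] for k in("bl","br","L","R")}
for r in range(5,170,5):
    row=np.where((g[r,200:450]>150))[0]+200
    E["bl"].append((row[0]-.5,r)); E["br"].append((row[-1]+.5,r))
    b=np.where((np.abs(d[r,240:420]-d[r,300 if not 80<r<120 else 295])<.03))[0]+240
    E["L"].append((b[0]-.5,r)); E["R"].append((b[-1]+.5,r))
yaw=np.deg2rad(s[5]); ex=np.array([np.cos(yaw),np.sin(yaw)]); ey=np.array([np.sin(yaw),-np.cos(yaw)])
zb=float(np.median(P[50:200,300:345,2])); print("barz",zb)
for k,z in(("bl",.016),("br",.016),("L",zb),("R",zb)):
    Q=cast(C,E[k],z)[:,:2]-s[:2]; x=Q@ex; y=Q@ey
    a=np.polyfit(x,y,1); a=np.polyfit(x[abs(y-np.polyval(a,x))<.002],y[abs(y-np.polyval(a,x))<.002],1)
    print(k,"slope deg",np.rad2deg(np.arctan(a[0])).round(2),"y at x=.1",(np.polyval(a,.1)*1e3).round(2),"x range",x.min().round(3),x.max().round(3))
col=g[150:260,275]; r=150+np.where(col>150)[0].max(); print("rear edge row",r, (cast(C,[(275,r+.5),(383,r+.5)],.016)[:,:2]-s[:2])@ex)
for pt in((276,180),(383,180)): print("bolt",(cast(C,[pt],.016)[:,:2]-s[:2])@np.c_[ex,ey])
```

```text
[244 242 237] [224 207 205] [244 241 236] [223 205 202] [228 210 211]
bar z along rows [np.float64(0.095), np.float64(0.0858), np.float64(0.0898), np.float64(0.0873), np.float64(0.0876)] base z 0.015165506906113084 0.015404340328220401
barz 0.08644446006257181
bl slope deg -0.19 y at x=.1 -30.35 x range 0.052 0.128
br slope deg -0.18 y at x=.1 38.26 x range 0.052 0.128
L slope deg -0.33 y at x=.1 -13.82 x range 0.057 0.107
R slope deg -0.59 y at x=.1 12.06 x range 0.057 0.107
rear edge row 206 [0.02931149 0.02932227]
bolt [[ 0.04384612 -0.02431533]]
bolt [[0.04385478 0.03374433]]
```

```bash
python3 -m jog '{"translation":[[0.0085,0.0024,0],[0.0085,0.0024,0],[0,0,0.015],[0,0,0.015],[0,0,0.015],[0,0,0.003],[0,0,0.002],[0,0,0],[0,0,0]],"delta_rot":[[0,0,0.005],[0,0,0],[0,0,0],[0,0,0],[0,0,0],[0,0,0],[0,0,0],[0,0,0],[0,0,0]],"fingers":[0,0,0,0,0,0,0,0,0]}'
for i in 1; do python3 -m jog '{"translation":[[0,0,0.002],[0,0,0],[0,0,0]],"delta_rot":[[0,0,0],[0,0,0],[0,0,0]],"fingers":[0,0,0]}'; done
python3 -m jog '{"translation":[[0,0,0.002],[0,0,0],[0,0,0]],"delta_rot":[[0,0,0],[0,0,0],[0,0,0]],"fingers":[0,0,0]}'
python3 - <<'E'
from h import *
s=manip.get_state(); print(s["wrist_force"],s["torque"])
E
```

```text
t: 5.28
ee_pos: [0.4748, -0.0428, 0.0463]
tool_rot: [179.9, -0.1, 47.1]
wrist_force: [1.0, -0.7, -4.8]
finger_gap: 0.0231
gripper_force: 79.2
t: 5.53
ee_pos: [0.474, -0.0427, 0.044]
tool_rot: [180.0, -0.0, 47.1]
wrist_force: [-0.3, -0.6, -4.1]
finger_gap: 0.0226
gripper_force: 79.2
t: 5.78
ee_pos: [0.4735, -0.0425, 0.0415]
tool_rot: [-180.0, 0.0, 47.1]
wrist_force: [0.8, 0.9, -3.8]
finger_gap: 0.0225
gripper_force: 79.2
[ 0.84776898  0.85564507 -3.82409193] [-0.16552612  0.11860692  0.0130736 ]
```

```bash
python3 -m jog '{"translation":[[0,0,0.002],[0,0,0],[0,0,0]],"delta_rot":[[0,0,0],[0,0,0],[0,0,0]],"fingers":[0,0,0]}' | grep -E "ee_pos|wrist"
python3 -m jog '{"translation":[[0,0,0.0015],[0,0,0],[0,0,0]],"delta_rot":[[0,0,0],[0,0,0],[0,0,0]],"fingers":[0,0,0]}' | grep -E "ee_pos|wrist"
python3 -m jog '{"translation":[[0,0,0.0015],[0,0,0],[0,0,0]],"delta_rot":[[0,0,0],[0,0,0],[0,0,0]],"fingers":[0,0,0]}' | grep -E "ee_pos|wrist"
python3 - <<'E'
from h import *
s=manip.get_state(); print(s["wrist_force"],s["torque"])
E
```

```text
ee_pos: [0.4734, -0.0425, 0.0393]
wrist_force: [0.2, 0.2, -4.3]
ee_pos: [0.4736, -0.0426, 0.0379]
wrist_force: [1.1, 0.3, -3.4]
ee_pos: [0.4738, -0.0426, 0.0365]
wrist_force: [-0.7, -0.8, -3.1]
[-0.68701092 -0.80870832 -3.08823874] [-0.16069173  0.0219565   0.00244056]
```

```bash
python3 -m jog '{"translation":[[0,0,0.001],[0,0,0],[0,0,0]],"delta_rot":[[0,0,0],[0,0,0],[0,0,0]],"fingers":[0,0,0]}' | grep -E "ee_pos|wrist"
python3 -c "
from h import *
s=manip.get_state(); print(s['torque'])"
python3 -m jog '{"translation":[[0,0,0.001],[0,0,0],[0,0,0]],"delta_rot":[[0,0,0],[0,0,0],[0,0,0]],"fingers":[0,0,0]}' | grep -E "ee_pos|wrist"
python3 -c "
from h import *
s=manip.get_state(); print(s['torque'])"
python3 -m jog '{"translation":[[0,0,0.001],[0,0,0],[0,0,0]],"delta_rot":[[0,0,0],[0,0,0],[0,0,0]],"fingers":[0,0,0]}' | grep -E "ee_pos|wrist"
python3 -c "
from h import *
s=manip.get_state(); print(s['torque'])"
```

```text
ee_pos: [0.4738, -0.0426, 0.0356]
wrist_force: [0.5, -0.0, -2.6]
[-0.07999976 -0.00268652 -0.02495005]
ee_pos: [0.4738, -0.0426, 0.0346]
wrist_force: [-1.1, -1.6, -2.8]
[-0.03331343  0.03493162 -0.04439301]
ee_pos: [0.4739, -0.0427, 0.0339]
wrist_force: [-2.0, -0.4, -0.0]
[-0.11510494  0.2459633   0.00383992]
```

```bash
cat > al.py <<'E'
from h import *
import sys
st=manip.get_state(); C=cam("wrist",st); p,d=manip.capture("wrist"); cv2.imwrite(sys.argv[1],p); p=p.astype(int); s=st["ee_pos"]
g=p.max(2); P=cloud(C,d); yaw=np.deg2rad(st["tool_rot"][2]); A=np.array([[np.cos(yaw),np.sin(yaw)],[np.sin(yaw),-np.cos(yaw)]]).T
bz=P[150:250,300:340,2]; print("bar top z",np.median(bz),st["ee_pos"],st["tool_rot"],st["wrist_force"])
sat=cv2.GaussianBlur((p[...,0]-p[...,2]).astype(np.float32),(3,3),0)
E={k:[] for k in("bl","br","L","R")}
for r in range(20,230,5):
    row=np.where(g[r,200:450]>150)[0]+200
    if len(row)<100: continue
    E["bl"].append((row[0]-.5,r)); E["br"].append((row[-1]+.5,r))
    b=np.where(sat[r,row[0]+3:row[-1]-3]>13)[0]+row[0]+3
    if len(b): E["L"].append((b[0]-.5,r)); E["R"].append((b[-1]+.5,r))
for k,z in(("bl",.016),("br",.016),("L",.028),("R",.028)):
    Q=(cast(C,E[k],z)[:,:2]-s[:2])@A; x,y=Q.T; i=abs(y-np.median(y))<.004
    for _ in range(3): a=np.polyfit(x[i],y[i],1); i=abs(y-np.polyval(a,x))<.001
    print(k,i.sum(),"slope",np.rad2deg(np.arctan(a[0])).round(2),"y@.08 mm",(np.polyval(a,.08)*1e3).round(2),x[i].min().round(3),x[i].max().round(3))
E
python3 al.py pics/w3.png
```

```text
bar top z 0.027220525792695863 [ 0.47388558 -0.0426918   0.03388776] [ 1.79980857e+02 -4.60635027e-04  4.70946372e+01] [-2.04114786 -0.35643536 -0.03010287]
bl 42 slope -0.45 y@.08 mm -35.47 0.033 0.105
br 42 slope -0.32 y@.08 mm 32.58 0.033 0.105
L 42 slope -0.49 y@.08 mm -13.46 0.035 0.102
R 42 slope -0.49 y@.08 mm 12.44 0.035 0.102
```

View pics/w3.png

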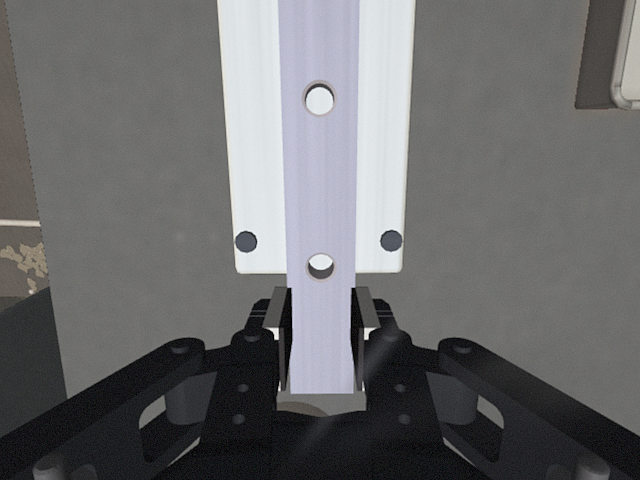

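The view shows the bar flat on the base, aligned to 0.1° but about 0.9 mm towards +y (bolts at columns 246/391, bar centre 321). I'll correct that, then slide in with force checks.

```bash
cat > chk.py <<'E'
from h import *
import sys
s=manip.get_state(); y=np.deg2rad(47.45); F=s["wrist_force"]; T=s["torque"]; e=np.array([np.cos(y),np.sin(y),0])
ax=-F@e; print("t %.2f push %.1f side %.1f fz %.1f Tz %.3f along %.1f yaw %.1f grip %.0f"%(s["t"],ax,F@[np.sin(y),-np.cos(y),0],F[2],T[2],(s["ee_pos"]-[.4739,-.0427,0])@e*1000,s["tool_rot"][2],s["gripper_force"]))
sys.exit(int(ax>float(sys.argv[1])))
E
python3 -m jog '{"translation":[[0,-0.0009,0],[0,0,0],[0.004,0,0],[0.004,0,0],[0.004,0,0],[0.004,0,0],[0.004,0,0],[0,0,0]],"delta_rot":[[0,0,0],[0,0,0],[0,0,0],[0,0,0],[0,0,0],[0,0,0],[0,0,0],[0,0,0]],"fingers":[0,0,0,0,0,0,0,0]}' >/dev/null; python3 chk.py 4 &&
python3 -m jog '{"translation":[[0.004,0,0],[0.004,0,0],[0.004,0,0],[0,0,0]],"delta_rot":[[0,0,0],[0,0,0],[0,0,0],[0,0,0]],"fingers":[0,0,0,0]}' >/dev/null; python3 chk.py 4 &&
python3 -m jog '{"translation":[[0.004,-0.0003,0],[0.004,0,0],[0.004,0,0],[0,0,0]],"delta_rot":[[0,0,0],[0,0,0],[0,0,0],[0,0,0]],"fingers":[0,0,0,0]}' >/dev/null; python3 chk.py 4
```

```text
t 8.00 push 1.4 side -0.1 fz 3.1 Tz -0.028 along 21.0 yaw 47.1 grip 80
t 8.33 push 2.6 side -0.2 fz 5.0 Tz -0.023 along 32.6 yaw 47.1 grip 80
t 8.67 push 4.1 side -0.0 fz 6.0 Tz -0.075 along 44.4 yaw 47.1 grip 80
```

```bash
python3 -m jog '{"translation":[[0,0,-0.0015],[0.002,0,0],[0.002,0,0],[0,0,0]],"delta_rot":[[0,0,0],[0,0,0],[0,0,0],[0,0,0]],"fingers":[0,0,0,0]}' >/dev/null; python3 chk.py 4 &&
python3 -m jog '{"translation":[[0.002,0,0],[0.002,0,0],[0,0,0]],"delta_rot":[[0,0,0],[0,0,0],[0,0,0]],"fingers":[0,0,0]}' >/dev/null; python3 chk.py 4 &&
python3 -m jog '{"translation":[[0.001,0,0],[0,0,0]],"delta_rot":[[0,0,0],[0,0,0]],"fingers":[0,0]}' >/dev/null; python3 chk.py 4 &&
python3 -m jog '{"translation":[[0.001,0,0],[0,0,0]],"delta_rot":[[0,0,0],[0,0,0]],"fingers":[0,0]}' >/dev/null; python3 chk.py 4 &&
python3 -m jog '{"translation":[[0.001,0,0],[0,0,0]],"delta_rot":[[0,0,0],[0,0,0]],"fingers":[0,0]}' >/dev/null; python3 chk.py 4
```

```text
t 9.00 push 0.7 side -0.4 fz -2.8 Tz -0.005 along 48.1 yaw 47.1 grip 79
t 9.25 push -0.6 side -0.4 fz -2.1 Tz 0.008 along 52.3 yaw 47.1 grip 79
t 9.42 push -0.7 side -0.0 fz -3.0 Tz 0.017 along 53.1 yaw 47.1 grip 79
t 9.58 push -0.1 side 0.2 fz -3.5 Tz 0.073 along 54.0 yaw 47.1 grip 79
t 9.75 push 0.4 side -0.3 fz -3.7 Tz 0.047 along 55.1 yaw 47.1 grip 79
```

```bash
python3 -m jog '{"translation":[[0.001,0,0.0004],[0,0,0]],"delta_rot":[[0,0,0],[0,0,0]],"fingers":[0,0]}' >/dev/null; python3 chk.py 3 &&
python3 -m jog '{"translation":[[0.001,0,0],[0,0,0]],"delta_rot":[[0,0,0],[0,0,0]],"fingers":[0,0]}' >/dev/null; python3 chk.py 3 &&
python3 -m jog '{"translation":[[0.001,0,0],[0,0,0]],"delta_rot":[[0,0,0],[0,0,0]],"fingers":[0,0]}' >/dev/null; python3 chk.py 3 &&
python3 -m jog '{"translation":[[0.001,0,0],[0,0,0]],"delta_rot":[[0,0,0],[0,0,0]],"fingers":[0,0]}' >/dev/null; python3 chk.py 3 &&
python3 -m jog '{"translation":[[0.001,0,0],[0,0,0]],"delta_rot":[[0,0,0],[0,0,0]],"fingers":[0,0]}' >/dev/null; python3 chk.py 3 &&
python3 -m jog '{"translation":[[0.001,0,0],[0,0,0]],"delta_rot":[[0,0,0],[0,0,0]],"fingers":[0,0]}' >/dev/null; python3 chk.py 3 &&
python3 -m jog '{"translation":[[0.001,0,0],[0,0,0]],"delta_rot":[[0,0,0],[0,0,0]],"fingers":[0,0]}' >/dev/null; python3 chk.py 3 &&
python3 -m jog '{"translation":[[0.001,0,0],[0,0,0]],"delta_rot":[[0,0,0],[0,0,0]],"fingers":[0,0]}' >/dev/null; python3 chk.py 3
```

```text
t 9.92 push 0.8 side 0.2 fz -2.8 Tz -0.005 along 56.1 yaw 47.1 grip 79
t 10.08 push -0.3 side 0.5 fz -2.7 Tz 0.008 along 57.1 yaw 47.1 grip 79
t 10.25 push -0.1 side -0.3 fz -3.2 Tz 0.025 along 58.1 yaw 47.1 grip 79
t 10.42 push 0.4 side 0.2 fz -3.1 Tz -0.041 along 59.1 yaw 47.1 grip 79
t 10.58 push 2.4 side 0.4 fz -3.0 Tz 0.019 along 59.9 yaw 47.1 grip 79
t 10.75 push 4.9 side 0.5 fz -2.7 Tz -0.070 along 59.9 yaw 47.1 grip 79
t 10.75 push 4.9 side 0.5 fz -2.7 Tz -0.070 along 59.9 yaw 47.1 grip 79
t 10.75 push 4.9 side 0.5 fz -2.7 Tz -0.070 along 59.9 yaw 47.1 grip 79
```

```bash
python3 -m jog '{"translation":[[0.0006,0,0.0004],[0,0,0],[0,0,0]],"delta_rot":[[0,0,0],[0,0,0],[0,0,0]],"fingers":[0,0,0]}' >/dev/null; python3 chk.py 6 ;
python3 -m jog '{"translation":[[0,0,0.0004],[0,0,0],[0,0,0],[0,0,0]],"delta_rot":[[0,0,0],[0,0,0],[0,0,0],[0,0,0]],"fingers":[0,0,0,0]}' >/dev/null; python3 chk.py 6
```

```text
t 11.00 push 7.1 side -1.2 fz -1.0 Tz -0.090 along 60.0 yaw 47.1 grip 80
t 11.33 push 7.7 side -0.2 fz 1.4 Tz -0.054 along 60.0 yaw 47.1 grip 80
```

```bash
python3 -m jog '{"translation":[[0,0,0],[0,0,0],[0,0,0],[0,0,0],[0,0,0]],"delta_rot":[[0,0,0],[0,0,0],[0,0,0],[0,0,0],[0,0,0]],"fingers":[0.6,0.6,0.6,0.6,0.6]}' | grep -E "gap|force"
python3 -m jog '{"translation":[[0,0,-0.01],[0,0,-0.025],[0,0,-0.03],[0,0,-0.03],[0,0,-0.03],[0,0,-0.03],[0,0,-0.03],[0,0,-0.03],[0,0,0],[0,0,0]],"delta_rot":[[0,0,0],[0,0,0],[0,0,0],[0,0,0],[0,0,0],[0,0,0],[0,0,0],[0,0,0],[0,0,0],[0,0,0]],"fingers":[0.7,0.7,0.7,0.7,0.7,0.7,0.7,0.7,0.7,0.7]}' | grep -E "t:|ee_pos|force"
python3 - <<'E'
from h import *
st=manip.get_state(); C=cam("wrist",st); p,d=manip.capture("wrist"); cv2.imwrite("pics/w4.png",p); P=cloud(C,d); np.save("pics/w4P.npy",P)
O=np.array([.5917,.0889]);y=np.deg2rad(47.45); A=np.array([[np.cos(y),np.sin(y)],[-np.sin(y),np.cos(y)]]).T
J=(P[...,:2]-O)@A
print(st["ee_pos"],st["tool_rot"])
for a,b in((45,85),(85,130)):
    m=(d>0)&(J[...,0]>a/1e3)&(J[...,0]<b/1e3)&(abs(J[...,1])<.06); print(a,b,m.sum(),np.percentile(P[m][:,2],[50,95,99]) if m.any() else "")
m=(d>0)&(P[...,2]>.124)&(P[...,2]<.134)&(np.hypot(*np.moveaxis(J,-1,0))<.03)
v,u=np.nonzero(m); print("cap px",u.mean(),v.mean(),m.sum()); 
c=max(cv2.findContours(m.astype(np.uint8),0,1)[0],key=len); (cu,cv_),r=cv2.minEnclosingCircle(c); print(cu,cv_,r, cast(C,[(cu,cv_)],.1285), "ellipse",cv2.fitEllipse(c))
d0=np.load("pics/top0.npy"); C0=cam("top"); P0=cloud(C0,d0); J0=(P0[...,:2]-O)@A; m=(d0>0)&(P0[...,2]>.122)&(P0[...,2]<.134)&(np.hypot(*np.moveaxis(J0,-1,0))<.03)
v,u=np.nonzero(m); print("top cap",u.mean(),v.mean(),m.sum(),cast(C0,[(u.mean(),v.mean())],.1285))
m=(d0>0)&(J0[...,0]>.045)&(J0[...,0]<.085)&(abs(J0[...,1])<.045);print("post z",np.percentile(P0[m][:,2],[50,95,99]))
E
```

```text
wrist_force: [0.2, 0.2, -0.4]
finger_gap: 0.051
gripper_force: 0.0
t: 12.58
ee_pos: [0.5166, 0.0033, 0.2525]
tool_rot: [179.7, -0.2, 47.1]
wrist_force: [0.1, 0.4, -0.5]
gripper_force: 0.0
[0.51655075 0.00329155 0.25252323] [179.67930287  -0.2422988   47.09474026]
45 85 2906 [-0.00032125  0.04278764  0.08159963]
85 130 0 
cap px 315.7556644213105 58.07532149418249 1633
315.9881286621094 58.23890686035156 24.38875389099121 [[0.59207027 0.08783082 0.1285    ]] ellipse ((315.80670166015625, 58.051246643066406), (42.92451477050781, 46.98098373413086), 177.89727783203125)
top cap 236.35638297872342 182.0159574468085 188 [[0.59093564 0.08810175 0.1285    ]]
post z [0.0535641  0.08336936 0.08502045]
```

View pics/w4.png

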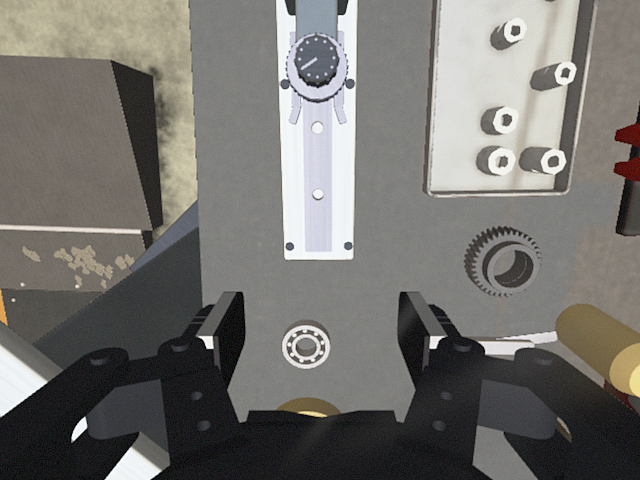

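The wrist view shows the bar lying in the channel under the clamp (holes at (317,127) and (317,193)), with the cap and its white index line at (316,58). Both views agree on the cap to about 1 mm. I'll turn the wrist back for a full stroke and move over the cap.

```bash
python3 -m jog '{"translation":[[0,0,0],[0,0,0],[0,0,0],[0,0,0],[0,0,0],[0,0,0],[0,0,0],[0,0,0],[0,0,0],[0,0,0]],"delta_rot":[[0,0,-0.12],[0,0,-0.12],[0,0,-0.12],[0,0,-0.12],[0,0,-0.12],[0,0,-0.12],[0,0,-0.12],[0,0,-0.12],[0,0,-0.12],[0,0,-0.12]],"fingers":[0.7,0.7,0.7,0.7,0.7,0.7,0.7,0.7,0.7,0.7]}' >/dev/null
python3 -m jog '{"translation":[[0,0,0],[0,0,0],[0,0,0],[0,0,0],[0,0,0],[0,0,0],[0,0,0],[0,0,0],[0,0,0],[0,0,0]],"delta_rot":[[0,0,-0.12],[0,0,-0.12],[0,0,-0.12],[0,0,-0.12],[0,0,-0.12],[0,0,-0.12],[0,0,-0.12],[0,0,-0.12],[0,0,-0.12],[0,0,-0.12]],"fingers":[0.7,0.7,0.7,0.7,0.7,0.7,0.7,0.7,0.7,0.7]}' | grep -E "t:|ee_pos|rot"
python3 -m jog '{"translation":[[0,0,0],[0,0,0],[0,0,0],[0,0,0],[0,0,0]],"delta_rot":[[0,0,-0.12],[0,0,-0.12],[0,0,-0.12],[0,0,-0.12],[0,0,0]],"fingers":[0.7,0.7,0.7,0.7,0.7]}' | grep -E "t:|ee_pos|rot"
python3 -m jog '{"translation":[[-0.0181,0.0053,0],[-0.0181,0.0053,0],[-0.0181,0.0053,0],[-0.0181,0.0053,0],[-0.0181,0.0053,0],[-0.0181,0.0053,0],[0,0,0],[0,0,0],[0,0,0]],"delta_rot":[[0,0,0],[0,0,0],[0,0,0],[0,0,0],[0,0,0],[0,0,0],[0,0,0],[0,0,0],[0,0,0]],"fingers":[0.7,0.7,0.7,0.7,0.7,0.7,0.7,0.7,0.7]}' | grep -E "t:|ee_pos|rot"
cat > cap.py <<'E'
from h import *
import sys
st=manip.get_state(); C=cam("wrist",st); p,d=manip.capture("wrist"); cv2.imwrite(sys.argv[1],p); P=cloud(C,d)
m=(d>0)&(P[...,2]>.12)&(P[...,2]<.136)&(np.hypot(P[...,0]-.5918,P[...,1]-.088)<.03)
c=max(cv2.findContours(m.astype(np.uint8),0,1)[0],key=cv2.contourArea); e=cv2.fitEllipse(c); w=cast(C,[e[0]],.1285)[0]
print("z",np.median(P[m][:,2]),e,w, "q",st["q"].round(1)); y=np.deg2rad(st["tool_rot"][2]); D=(w-st["ee_pos"])[:2]
print("tool shift mm",D@[np.cos(y),np.sin(y)]*1e3,D@[np.sin(y),-np.cos(y)]*1e3,st["ee_pos"],st["tool_rot"])
# white index line on the cap
k=m&(p.max(2)>150); v,u=np.nonzero(cv2.erode(m.astype(np.uint8),np.ones((7,7)))&k)
Q=cast(C,np.c_[u,v],.1285)[:,:2]-w[:2] if len(u) else []
if len(Q): print("line",len(Q),"mean mm",Q.mean(0)*1e3)
E
python3 cap.py pics/w5.png
```

```text
t: 14.3
ee_pos: [0.5132, 0.0036, 0.2464]
tool_rot: [179.9, -0.3, -175.1]
t: 14.72
ee_pos: [0.5133, 0.0036, 0.2465]
tool_rot: [179.8, -0.2, -147.8]
t: 15.47
ee_pos: [0.5887, 0.0876, 0.2476]
tool_rot: [179.9, -0.2, -148.0]
z 0.12758538373727724 ((318.0747375488281, 241.9344940185547), (39.170616149902344, 39.20889663696289), 140.23809814453125) [0.59083659 0.08668957 0.1285    ] q [   1.7    8.7   96.2   -0.    75.3 -120.3]
tool shift mm -1.2919170726013796 -1.9019171272597213 [0.5887327  0.08761692 0.2475502 ] [ 1.79943677e+02 -1.55863042e-01 -1.47973940e+02]
line 80 mean mm [-3.01554321 -0.15063108]
```

View pics/w5.png

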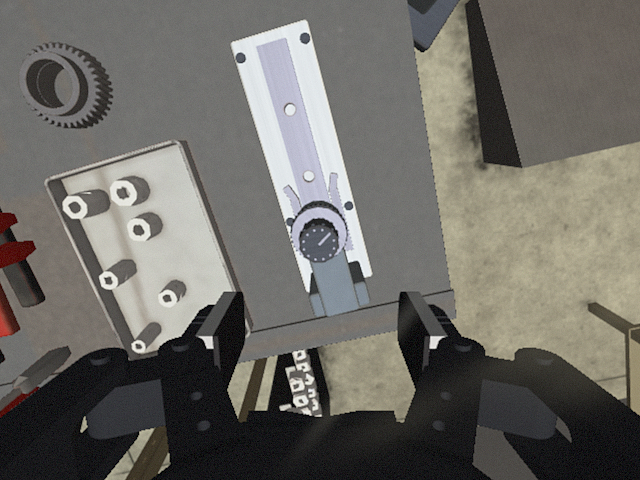

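The view shows the cap at (318,242) with its index line, under the jaws. Before descending I'll check the real fingertip reach from the depth data (gap about 26 mm in w2, about 60 mm now).

Run:
```python
from h import *
c=manip.calibration("wrist"); T=c["tool_from_camera"]
def tool(d,u,v): 
    q=np.array([(u-c["cx"])/c["fx"],(v-c["cy"])/c["fy"],1])*d[v,u]; return (T[:3,:3]@q+T[:3,3]).round(4)
d2=np.load("pics/w2.npy"); p,d5=manip.capture("wrist"); print(manip.get_state()["finger_gap"])
for u,v in((283,295),(281,300),(285,310),(361,295),(363,300)): print("w2",u,v,tool(d2,u,v))
for u,v in((238,296),(236,302),(405,296),(408,302),(230,310)): print("w5",u,v,tool(d5,u,v))
for nm,d,sl in(("w2",d2,(slice(280,400),slice(255,300))),("w5",d5,(slice(280,400),slice(180,250)))):
    v,u=np.mgrid[sl]; D=d[sl]; q=np.stack([(u-c["cx"])/c["fx"]*D,(v-c["cy"])/c["fy"]*D,D],-1)@T[:3,:3].T+T[:3,3]
    m=(D>0)&(q[...,2]<.035)&(abs(q[...,0])<.013); print(nm,m.sum(),np.percentile(q[m][:,2],[50,90,97,99.5]),)
```

```text
0.05974939304423794
w2 283 295 [ 0.0116 -0.0138 -0.0022]
w2 281 300 [ 0.0109 -0.0143 -0.0049]
w2 285 310 [ 0.0111 -0.0121 -0.0135]
w2 361 295 [ 0.0116  0.0143 -0.002 ]
w2 363 300 [ 0.0112  0.0147 -0.0056]
w5 238 296 [ 0.0113 -0.03   -0.0023]
w5 236 302 [ 0.0102 -0.0302 -0.0051]
w5 405 296 [ 0.0116  0.0299 -0.0031]
w5 408 302 [ 0.0113  0.03   -0.0076]
w5 230 310 [ 0.0112 -0.0303 -0.0138]
w2 3420 [-0.01763389  0.00640412  0.00716082  0.0078184 ]
w5 4009 [-0.0214544  -0.00250653  0.0024615   0.00570956]
```

```bash
python3 -m jog '{"translation":[[-0.0019,-0.0018,0],[0,0,0.02],[0,0,0.02],[0,0,0.02],[0,0,0.02],[0,0,0.02],[0,0,0.02],[0,0,0.0116],[0,0,0],[0,0,0]],"delta_rot":[[0,0,0],[0,0,0],[0,0,0],[0,0,0],[0,0,0],[0,0,0],[0,0,0],[0,0,0],[0,0,0],[0,0,0]],"fingers":[0.7,0.7,0.7,0.7,0.7,0.7,0.7,0.7,0.7,0.7]}' 40; python3 chk.py 9
python3 -m jog '{"translation":[[0,0,0],[0,0,0],[0,0,0],[0,0,0],[0,0,0],[0,0,0],[0,0,0]],"delta_rot":[[0,0,0],[0,0,0],[0,0,0],[0,0,0],[0,0,0],[0,0,0],[0,0,0]],"fingers":[0,0,0,0,0,0,0]}' 40; python3 chk.py 9
```

```text
t: 16.4
ee_pos: [0.592, 0.0872, 0.1169]
tool_rot: [180.0, -0.1, -147.9]
wrist_force: [-0.7, -0.2, 0.3]
finger_gap: 0.0596
gripper_force: 0.0
t 16.40 push 0.6 side -0.4 fz 0.3 Tz 0.009 along 175.5 yaw -147.9 grip 0
t: 16.98
ee_pos: [0.5932, 0.0884, 0.1195]
tool_rot: [180.0, 0.1, -147.9]
wrist_force: [-2.9, 2.4, 5.3]
finger_gap: 0.0255
gripper_force: 39.7
t 16.98 push 0.2 side -3.7 fz 5.3 Tz 0.008 along 177.3 yaw -147.9 grip 40
```

```bash
python3 -m jog '{"translation":[[0,0.0008,-0.0013],[0,0,0],[0,0,0]],"delta_rot":[[0,0,0],[0,0,0],[0,0,0]],"fingers":[0,0,0]}' >/dev/null; python3 chk.py 90
python3 -m jog '{"translation":[[0,0,0],[0,0,0]],"delta_rot":[[0,0,0.08],[0,0,0.08]],"fingers":[0,0]}' >/dev/null; python3 chk.py 90
python3 -m jog '{"translation":[[0,0,0],[0,0,0]],"delta_rot":[[0,0,0.08],[0,0,0.08]],"fingers":[0,0]}' >/dev/null; python3 chk.py 90
python3 -m jog '{"translation":[[0,0,0],[0,0,0]],"delta_rot":[[0,0,0.08],[0,0,0.08]],"fingers":[0,0]}' >/dev/null; python3 chk.py 90
python3 -m jog '{"translation":[[0,0,0],[0,0,0]],"delta_rot":[[0,0,0.08],[0,0,0.08]],"fingers":[0,0]}' >/dev/null; python3 chk.py 90
```

```text
t 17.23 push -2.3 side -0.4 fz 2.1 Tz -0.015 along 177.2 yaw -147.9 grip 40
t 17.40 push -2.1 side 0.7 fz 1.9 Tz 0.028 along 177.2 yaw -157.3 grip 40
t 17.57 push -2.0 side -0.9 fz 1.8 Tz 0.065 along 177.1 yaw -166.4 grip 40
t 17.73 push -0.9 side 0.5 fz 2.0 Tz 0.080 along 177.0 yaw -175.6 grip 40
t 17.90 push -0.7 side 0.5 fz 1.5 Tz 0.069 along 176.9 yaw 175.2 grip 40
```

```bash
J='python3 chk.py 90'
python3 -m jog '{"translation":[[0,0,0]],"delta_rot":[[0,0,0.08]],"fingers":[0]}' >/dev/null; $J
python3 -m jog '{"translation":[[0,0,0]],"delta_rot":[[0,0,0.08]],"fingers":[0]}' >/dev/null; $J
python3 -m jog '{"translation":[[0,0,0]],"delta_rot":[[0,0,0.08]],"fingers":[0]}' >/dev/null; $J
python3 -m jog '{"translation":[[0,0,0]],"delta_rot":[[0,0,0.08]],"fingers":[0]}' >/dev/null; $J
python3 -m jog '{"translation":[[0,0,0]],"delta_rot":[[0,0,0.08]],"fingers":[0]}' >/dev/null; $J
python3 -m jog '{"translation":[[0,0,0]],"delta_rot":[[0,0,0.08]],"fingers":[0]}' >/dev/null; $J
python3 -m jog '{"translation":[[0,0,0]],"delta_rot":[[0,0,0.08]],"fingers":[0]}' >/dev/null; $J
python3 -m jog '{"translation":[[0,0,0]],"delta_rot":[[0,0,0.08]],"fingers":[0]}' >/dev/null; $J
python3 -m jog '{"translation":[[0,0,0]],"delta_rot":[[0,0,0.08]],"fingers":[0]}' >/dev/null; $J
python3 -m jog '{"translation":[[0,0,0]],"delta_rot":[[0,0,0.08]],"fingers":[0]}' >/dev/null; $J
```

```text
t 17.98 push -1.4 side 0.3 fz 2.2 Tz 0.061 along 176.8 yaw 170.6 grip 40
t 18.07 push 0.3 side 1.0 fz 2.4 Tz 0.096 along 176.8 yaw 166.1 grip 40
t 18.15 push -0.8 side 0.8 fz 2.3 Tz 0.034 along 176.7 yaw 161.5 grip 40
t 18.23 push -1.0 side 1.9 fz 3.0 Tz 0.068 along 176.6 yaw 156.9 grip 40
t 18.32 push -0.1 side 0.5 fz 3.6 Tz 0.056 along 176.6 yaw 152.3 grip 40
t 18.40 push -0.3 side 1.7 fz 2.2 Tz 0.052 along 176.5 yaw 147.7 grip 40
t 18.48 push -0.7 side 2.1 fz 3.5 Tz 0.056 along 176.4 yaw 143.1 grip 40
t 18.57 push -0.6 side 1.8 fz 3.2 Tz 0.115 along 176.3 yaw 138.6 grip 40
t 18.65 push 0.9 side 1.2 fz 3.2 Tz 0.020 along 176.3 yaw 134.0 grip 40
t 18.73 push 0.7 side 1.3 fz 3.3 Tz 0.103 along 176.2 yaw 129.4 grip 40
```

```bash
cat > e6.py <<'E'
from rig import manip
s=manip.get_state(); print("t %.2f yaw %.1f e6 %.4f Tz %.3f q6 %.1f z %.4f gap %.4f"%(s["t"],s["tool_rot"][2],s["joint_efforts"][5],s["torque"][2],s["q"][5],s["ee_pos"][2],s["finger_gap"]))
E
J='python3 e6.py'; $J
python3 -m jog '{"translation":[[0,0,0]],"delta_rot":[[0,0,0.08]],"fingers":[0]}' >/dev/null; $J
python3 -m jog '{"translation":[[0,0,0]],"delta_rot":[[0,0,0.08]],"fingers":[0]}' >/dev/null; $J
python3 -m jog '{"translation":[[0,0,0]],"delta_rot":[[0,0,0.08]],"fingers":[0]}' >/dev/null; $J
python3 -m jog '{"translation":[[0,0,0]],"delta_rot":[[0,0,0.08]],"fingers":[0]}' >/dev/null; $J
python3 -m jog '{"translation":[[0,0,0]],"delta_rot":[[0,0,0.08]],"fingers":[0]}' >/dev/null; $J
python3 -m jog '{"translation":[[0,0,0]],"delta_rot":[[0,0,0.08]],"fingers":[0]}' >/dev/null; $J
```

```text
t 18.73 yaw 129.4 e6 -0.5608 Tz 0.103 q6 -37.6 z 0.1195 gap 0.0253
t 18.82 yaw 124.8 e6 -0.5380 Tz 0.123 q6 -33.0 z 0.1195 gap 0.0255
t 18.90 yaw 120.2 e6 -0.5394 Tz 0.119 q6 -28.5 z 0.1195 gap 0.0253
t 18.98 yaw 115.7 e6 -0.5398 Tz 0.055 q6 -23.9 z 0.1195 gap 0.0252
t 19.07 yaw 111.1 e6 -0.5397 Tz 0.130 q6 -19.3 z 0.1195 gap 0.0247
t 19.15 yaw 106.5 e6 -0.5396 Tz 0.082 q6 -14.7 z 0.1195 gap 0.0257
t 19.23 yaw 101.9 e6 -0.5395 Tz 0.117 q6 -10.1 z 0.1195 gap 0.0255
```

```bash
J='python3 e6.py'
python3 -m jog '{"translation":[[0,0,0],[0,0,0],[0,0,0],[0,0,0],[0,0,0]],"delta_rot":[[0,0,0.083],[0,0,0.083],[0,0,0.083],[0,0,0.083],[0,0,0.083]],"fingers":[0,0,0,0,0]}' >/dev/null; $J
python3 -m jog '{"translation":[[0,0,0],[0,0,0],[0,0,0],[0,0,0],[0,0,0]],"delta_rot":[[0,0,0.083],[0,0,0.083],[0,0,0.083],[0,0,0.083],[0,0,0.083]],"fingers":[0,0,0,0,0]}' >/dev/null; $J
python3 -m jog '{"translation":[[0,0,0],[0,0,0],[0,0,0],[0,0,0],[0,0,0]],"delta_rot":[[0,0,0.083],[0,0,0.083],[0,0,0.083],[0,0,0.083],[0,0,0.083]],"fingers":[0,0,0,0,0]}' >/dev/null; $J
python3 chk.py 99
python3 -m jog '{"translation":[[0,0,0],[0,0,0],[0,0,0],[0,0,0],[0,0,0]],"delta_rot":[[0,0,0.083],[0,0,0.083],[0,0,0.083],[0,0,0.083],[0,0,0.083]],"fingers":[0,0,0,0,0]}' >/dev/null; $J
```

```text
t 19.65 yaw 78.1 e6 -0.5630 Tz 0.071 q6 13.7 z 0.1195 gap 0.0255
t 20.07 yaw 54.3 e6 -0.5634 Tz 0.087 q6 37.4 z 0.1195 gap 0.0256
t 20.48 yaw 30.6 e6 -0.5632 Tz 0.094 q6 61.2 z 0.1195 gap 0.0254
t 20.48 push 1.9 side -1.5 fz 5.2 Tz 0.094 along 175.5 yaw 30.6 grip 41
t 20.90 yaw 6.8 e6 -0.5635 Tz 0.122 q6 85.0 z 0.1195 gap 0.0254
```

```bash
python3 -m jog '{"translation":[[0,0,0],[0,0,0]],"delta_rot":[[0,0,0.06],[0,0,0]],"fingers":[0,0]}' >/dev/null; python3 e6.py
python3 -m jog '{"translation":[[0,0,0],[0,0,0],[0,0,0],[0,0,0],[0,0,0]],"delta_rot":[[0,0,0],[0,0,0],[0,0,0],[0,0,0],[0,0,0]],"fingers":[0.7,0.7,0.7,0.7,0.7]}' | grep -E "gap|force"
python3 -m jog '{"translation":[[0,0,-0.01],[0,0,-0.02],[0,0,-0.02],[0,0,-0.02],[0,0,-0.02],[0,0,-0.02],[0,0,-0.02],[0,0,0],[0,0,0]],"delta_rot":[[0,0,0],[0,0,0],[0,0,0],[0,0,0],[0,0,0],[0,0,0],[0,0,0],[0,0,0],[0,0,0]],"fingers":[0.7,0.7,0.7,0.7,0.7,0.7,0.7,0.7,0.7]}' | grep -E "t:|ee_pos|force"
python3 cap.py pics/w6.png
python3 - <<'E'
from h import *
p,d=manip.capture("scene"); cv2.imwrite("pics/s2.png",cv2.resize(p[220:340,170:350],None,fx=4,fy=4,interpolation=cv2.INTER_CUBIC))
E
```

```text
t 21.07 yaw 3.4 e6 0.2974 Tz -0.027 q6 88.3 z 0.1195 gap 0.0250
wrist_force: [-0.8, -0.1, 0.1]
finger_gap: 0.0596
gripper_force: 0.0
t: 22.23
ee_pos: [0.5931, 0.0882, 0.2507]
tool_rot: [180.0, -0.2, 3.5]
wrist_force: [0.6, 0.9, -0.9]
gripper_force: 0.0
z 0.12745568585444345 ((320.82794189453125, 237.6947784423828), (38.77486038208008, 39.04344177246094), 168.7569580078125) [0.59421678 0.08823581 0.1285    ] q [ 1.8  8.8 95.7 -0.  75.2 88.2]
tool shift mm 1.1120064049877119 0.034597377902415356 [0.59310476 0.08820162 0.25070638] [179.99065957  -0.24584474   3.54299181]
line 72 mean mm [ 1.99355444 -2.33244978]
```

View pics/w6.png

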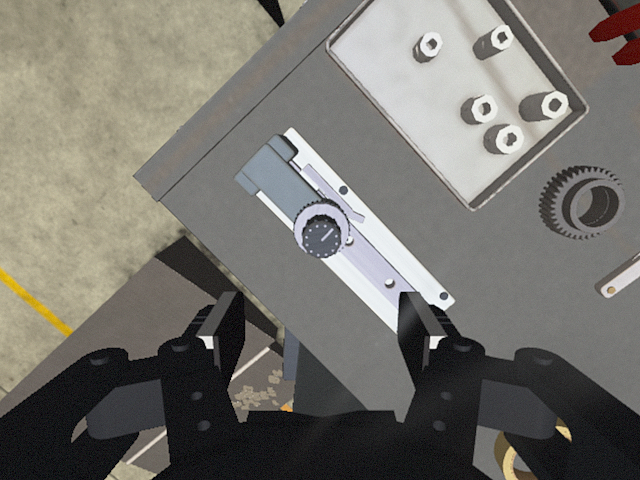

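View pics/s2.png

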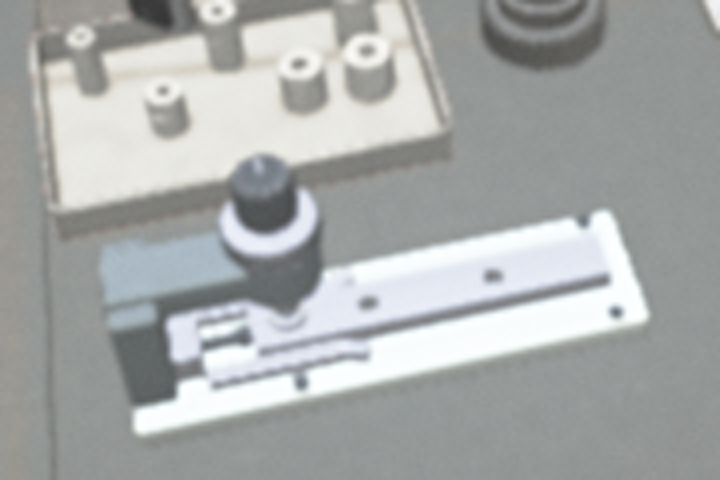

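The index line sits in the same place relative to the tool as before the stroke (about (328,235)), so the cap turned with the jaws without slipping. The scene crop shows the foot down on the bar at (288,322) and the bar end by the stop screw. The jaws are open and clear.

```bash
python3 -c "
from rig import manip
print(manip.finish_job())"
```

```text
the job is handed in; nothing more can be done
None
```

The bar is clamped in the jig: pressed against the stop screw with about 7.5 N, then tightened by the ratchet cap to about 4 clicks (estimated from torque and turn angle). The gripper is open and clear, the bearing and gear were not touched, and I handed the job in at about 22 s.

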